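Find the loose hatch lid and push it open

ROBOT

A 6-joint arm with a two-finger parallel gripper is mounted at the origin on a cart in front of the work surface, level with it; the furniture and walls round the work are solid. World frame = base frame: x ahead of the robot, y to its left, z up, the work surface at z = 0. Lengths are in m, angles in rad, forces in N, time in s.
With the tool pointing down it reaches from about 0.325 to 0.75 m from the base axis. Payload 7.6 kg.
Tool frame: the origin (TCP) lies at the very end of the fingers, on their centre line; the grasp point (between the pads) lies 19 mm behind it; z points along the fingers, y is the line along which they close (so a half turn about z gives the same grasp; the last joint's range is limited). The gripper opens to 85 mm and grips with 20 to 120 N. Pads are 22 mm wide; open, the fingers measure 114 mm over their backs; the gripper's body (76 mm by 85 mm) begins 54 mm behind the grasp point. The pads swing forward as they close: fully open they stand 13 mm farther back than shut.
Start: joints at [-1.287, 0.052, 1.401, -0, 1.689, -0.07], TCP at [0.182, -0.492, 0.231] pointing down, gripper open.
Joint ranges: [-2.9, 2.9], [-0.91, 2.17], [0.12, 2.37], [-1.06, 4.2], [0.26, 2.73], [-2.93, 2.93]. Speed limits (rad/s): [2.57, 2.57, 3.01, 3.14, 3.14, 3.14].

INTERFACE

Orientations are given as a rotation vector (axis times angle).
In Python, from bench import arm gives the robot as it stands.
- The arm moves only by the shell command python3 -m jog 'ROWS' [OPENING] [FORCE]. ROWS is text: rows parted by semicolons, each of 6 numbers parted by spaces: the shift along the tool's x, y, z in m, then the turn, a rotation vector about the tool's x, y, z in degrees. In form: tx ty tz rx ry rz; .... A call has exactly 5 rows; each row is the pose to reach, as a shift and turn from the pose commanded when the call began, along the tool's axes at that moment; what a row does not reach only later rows make up. A row lasts 1/8 s, in which the tool goes at most 62.5 mm and 10.7 degrees, less where a joint would pass 70% of its speed; a pose out of reach is approached as far as the arm can. A call with a gripper value outside its range is refused whole. OPENING is the opening in per cent of the stroke, from 0 (shut) to 100 (fully open), set as the call begins (- or left out, the last holds). The fingers move at their own pace and stop on an object; FORCE is the grip in N (left out, the last holds). Time passes only in rows, so rows that repeat a pose let the fingers close, or fill a call up. It gives the time, the measured TCP pose, the force, the opening and the grip force at its end, in the units of the state.
- arm.sense(): the state, without advancing time (a new reading comes with each control period).
- arm.camera(name): name is "side" or "top" or "wrist"; returns a dict with "image" (400x640x3 uint8, red, green, blue), "fx", "fy", "cx", "cy" (pixels), "world_to_cam" (4x4, takes a point from world to camera coordinates). Camera axes: x right, y down, z forward; pixel columns grow to the right and rows downward; lengths in m; the calibration is good to about 2 mm. The wrist camera is an equidistant fisheye: a pixel r from the principal point sees the ray r / f radians off the axis. A picture is of the moment at which its call begins. There is no depth.
- arm.job_done(): hands the job in; it is judged then, once.
Trained networks look in the newest picture that a camera, given by its name, has taken for a name from the list of things; names that differ only in an ending like _2 or _b are one class to them, and where a whole thing is asked for, a point or a joint stands for the part that bears it (a point fixed in the world has none). Each returns a list of dicts, best first, with "p" (0 to 1); they miss things now and then, are a little off and sometimes report something else, mostly with a low value. They report only what shows in the picture. A call takes as long as a camera call.
- arm.boxes_of(camera, name): "bbox" ([centre column, centre row, width, height] in pixels, round what is visible of it).
The state is a dict: "time_s": time; "qpos": joint angles; "dq": joint speeds; "joint_efforts": joint torques, N m; "eef_pos": TCP position; "tool_rot": TCP orientation; "wrist_force": force on the tool from outside, world axes, zero at the start; "wrist_torque": the same for the moment, N m; "grip_width": finger opening in m; "grip_force": force on a finger pad.
Only numpy, scipy, OpenCV 4.12 (cv2) and the standard library are available. Lean on these libraries where they do the work, as an engineer would, in place of code of your own. Each camera call takes 0.05 s, during which the arm holds its last target. There are 200 camera calls.

TASK

One of the four lids on the blue wiring box is loose and we need to get at the terminals under it. With the fingertips, press the black pad on each lid in turn, without forcing, until you find the one that rocks; then push that lid's raised near edge over, away from you, until the lid stands upright. Pick nothing up, and leave the things around the box where they are.

Things in the scene. Friction and masses are not known exactly. Their poses are not given: they have to be found in the camera images.
- hatch_box: Low blue wiring box fixed to the bench, 110 (its x) x 330 (its y) x 62 mm tall; origin at the centre of its underside, x away from the robot, y left along the row, z up. In its top lie four identical aluminium lids, lid_1 to lid_4 at y = +114, +38, -38, -114 mm. Hidden stop posts hold three of them; under one, a different one each time, the post has dropped; nothing outside shows which.
- lid_1_pad (a point): Centre of the black press pad (18 mm diameter) on top of lid 1's far half, 26 mm from the axle; moves with the lid. Lid: 80 (x) x 64 (y) x 6 mm, top 61 mm above the bench; level axle across its middle, along the box's y at box x = 0, 58 mm up. The far half can only go down, into a well 83 mm long whose floor is 50 mm below the axle. 9 mm rails part the lids.
- lid_2_pad (a point): Centre of the black press pad (18 mm diameter) on top of lid 2's far half, 26 mm from the axle; moves with the lid. Lid: 80 (x) x 64 (y) x 6 mm, top 61 mm above the bench; level axle across its middle, along the box's y at box x = 0, 58 mm up. The far half can only go down, into a well 83 mm long whose floor is 50 mm below the axle. 9 mm rails part the lids.
- lid_3_pad (a point): Centre of the black press pad (18 mm diameter) on top of lid 3's far half, 26 mm from the axle; moves with the lid. Lid: 80 (x) x 64 (y) x 6 mm, top 61 mm above the bench; level axle across its middle, along the box's y at box x = 0, 58 mm up. The far half can only go down, into a well 83 mm long whose floor is 50 mm below the axle. 9 mm rails part the lids.
- lid_4_pad (a point): Centre of the black press pad (18 mm diameter) on top of lid 4's far half, 26 mm from the axle; moves with the lid. Lid: 80 (x) x 64 (y) x 6 mm, top 61 mm above the bench; level axle across its middle, along the box's y at box x = 0, 58 mm up. The far half can only go down, into a well 83 mm long whose floor is 50 mm below the axle. 9 mm rails part the lids.
- lid_1 (a joint): Angle of lid 1, rad: 0 shut and level, growing as the far half sinks and the near half rises; end stop at 1.48, practically upright. Pressed on the pad, a held lid gives 1 to 2 mm and is then firm; the loose one starts to turn at about 2 N on the pad (more nearer the axle) and keeps going. The axle is stiff: the lid stays at any angle it is left at.
- lid_2 (a joint): Angle of lid 2, rad: 0 shut and level, growing as the far half sinks and the near half rises; end stop at 1.48, practically upright. Pressed on the pad, a held lid gives 1 to 2 mm and is then firm; the loose one starts to turn at about 2 N on the pad (more nearer the axle) and keeps going. The axle is stiff: the lid stays at any angle it is left at.
- lid_3 (a joint): Angle of lid 3, rad: 0 shut and level, growing as the far half sinks and the near half rises; end stop at 1.48, practically upright. Pressed on the pad, a held lid gives 1 to 2 mm and is then firm; the loose one starts to turn at about 2 N on the pad (more nearer the axle) and keeps going. The axle is stiff: the lid stays at any angle it is left at.
- lid_4 (a joint): Angle of lid 4, rad: 0 shut and level, growing as the far half sinks and the near half rises; end stop at 1.48, practically upright. Pressed on the pad, a held lid gives 1 to 2 mm and is then firm; the loose one starts to turn at about 2 N on the pad (more nearer the axle) and keeps going. The axle is stiff: the lid stays at any angle it is left at.
- reel: Bystander, loose: blue-flanged solder reel, standing, 58 mm diameter, 45 mm tall; origin at the centre of its underside.
- bottle: Bystander, loose: white dropper bottle with red cap, standing, 49 mm diameter, 127 mm tall; origin at the centre of its underside.
- tape: Bystander, loose: roll of black tape lying flat, 62 mm diameter, 19 mm tall; origin at the centre of its underside.
- marker: Bystander, loose: black and red marker pen lying across in front of the box, 136 mm long, 14 mm thick; origin at the centre of its underside.

How it is judged:
On the way:
1. a lid has rocked: it is tilted by more than 0.2 rad (value of joint any of lid_1, lid_2, lid_3, lid_4 above 0.2 rad), for 0.05 s.
At the end, for the whole second after the job is handed in: One lid stands at 1.25 rad or more (72 degrees; its stop is at 1.48) and is at rest; the other three are shut (under 0.12 rad) (((value of joint lid_1 above 1.25 rad and velocity of joint lid_1 below 0.1 rad/s and value of joint each of lid_2, lid_3, lid_4 below 0.12 rad) or (value of joint lid_2 above 1.25 rad and velocity of joint lid_2 below 0.1 rad/s and value of joint each of lid_1, lid_3, lid_4 below 0.12 rad) or (value of joint lid_3 above 1.25 rad and velocity of joint lid_3 below 0.1 rad/s and value of joint each of lid_1, lid_2, lid_4 below 0.12 rad) or (value of joint lid_4 above 1.25 rad and velocity of joint lid_4 below 0.1 rad/s and value of joint each of lid_1, lid_2, lid_3 below 0.12 rad))); the robot touches nothing.
It fails at once if the box or a lid was forced: pressed by the robot with more than 45 N (contact force between any of the fingers, the arm and hatch_box above 45 N).
It fails at once if the reel was shifted by more than 20 mm, lifted or knocked over (distance of reel from where it was at the start of the episode above 0.02 m or angle between reel's own z axis and vertical above 0.3 rad).
It fails at once if the bottle was shifted by more than 20 mm, lifted or knocked over (distance of bottle from where it was at the start of the episode above 0.02 m or angle between bottle's own z axis and vertical above 0.3 rad).
It fails at once if the tape was shifted by more than 20 mm, lifted or knocked over (distance of tape from where it was at the start of the episode above 0.02 m or angle between tape's own z axis and vertical above 0.3 rad).
It fails at once if the marker was shifted by more than 20 mm, lifted or knocked over (distance of marker from where it was at the start of the episode above 0.02 m).
It also fails if it takes over 48 s, if anything falls off the work surface, if the arm or the gripper's body presses on something with over 40 N, if the wrist force passes 120 N, or if a joint passes its speed limit or range.

## Working session

There is one attempt and no reset: what is moved stays moved. The work goes in short steps, Python scripts to look and compute and a shell command to move; the robot and the scene stay as the last step left them, time stands still between calls to the robot, and variables do not carry over. Pictures are saved under pics/ and viewed, at most 10 in all, crops included, and the job is handed in when it is done.

```bash
mkdir -p pics; ls; cat > h.py <<'E'
import numpy as np, cv2
from bench import arm
from scipy.spatial.transform import Rotation as R
def snap(n,f):
    c=arm.camera(n); cv2.imwrite('pics/'+f,c['image'][:,:,::-1]); return c
def back(c,u,v,z):  # pinhole pixel -> world at height z
    T=np.linalg.inv(c['world_to_cam']); d=T[:3,:3]@[(u-c['cx'])/c['fx'],(v-c['cy'])/c['fy'],1]; o=T[:3,3]
    return o+d*(z-o[2])/d[2]
def proj(c,p):
    q=c['world_to_cam']@np.r_[p,1]; return c['cx']+c['fx']*q[0]/q[2],c['cy']+c['fy']*q[1]/q[2]
E
python3 - <<'E'
from h import *
np.set_printoptions(precision=4,suppress=True)
s=arm.sense(); print({k:s[k] for k in('time_s','eef_pos','tool_rot','wrist_force','grip_width')}, R.from_rotvec(s['tool_rot']).as_matrix())
for n in('top','side'):
    c=snap(n,n+'0.png'); print(n,c['world_to_cam'],c['fx'],c['cx'],c['cy'])
    for o,z in(('hatch_box',.062),('lid_1_pad',.061),('lid_1',.061),('reel',.045),('bottle',.127),('tape',.019),('marker',.014)):
        for b in arm.boxes_of(n,o)[:5]:
            print(o,round(b['p'],2),np.round(b['bbox'],1),back(c,b['bbox'][0],b['bbox'][1],z)[:2])
E
```

```text
pics
{'time_s': 0.0, 'eef_pos': array([ 0.1818, -0.4922,  0.2304]), 'tool_rot': array([-3.091 , -0.5525,  0.0003]), 'wrist_force': array([ 0.8915, -0.249 , -1.1148]), 'grip_width': 0.0854082822510101} [[ 0.9381  0.3464 -0.0005]
 [ 0.3464 -0.9381  0.0016]
 [ 0.0001 -0.0016 -1.    ]]
top [[ 0.0154 -0.9997  0.0186  0.2749]
 [-0.9935 -0.0174 -0.1124  0.558 ]
 [ 0.1127 -0.0167 -0.9935  1.1174]
 [ 0.      0.      0.      1.    ]] 465.5485970491073 330.1866186240903 199.09714487804544
hatch_box 0.7 [387.4 206.1 148.4  67. ] [0.5352 0.1475]
hatch_box 0.38 [346.4 197.5  29.7  33.2] [0.5542 0.2459]
lid_1_pad 0.85 [343.4 196.1  28.8  35.9] [0.5575 0.2531]
lid_1 0.81 [406.2 209.3  33.4  37.4] [0.5284 0.1023]
lid_1 0.74 [437.  211.2  29.6  36.5] [0.5251 0.0283]
lid_1 0.6 [342.4 196.4  33.7  40.1] [0.5568 0.2555]
reel 0.73 [385.4 125.8  22.8  27.9] [0.7367 0.1504]
bottle 0.97 [303.  131.6  21.   25.5] [0.6964 0.3503]
bottle 0.57 [374.2 199.9  28.   34.6] [0.5422 0.1865]
tape 0.67 [251.7 220.8  23.4  28.4] [0.4974 0.4764]
marker 0.72 [352.6 270.5  53.7   5.7] [0.3797 0.2261]
side [[ 0.9858 -0.1662  0.0248 -0.5231]
 [-0.0682 -0.5306 -0.8449  0.2537]
 [ 0.1536  0.8312 -0.5343  0.6836]
 [ 0.      0.      0.      1.    ]] 415.27146999671913 320.7676198386467 198.25940481183628
hatch_box 0.56 [315.6 262.   66.8 129.6] [0.5325 0.0799]
lid_1_pad 0.9 [314.1 215.1  34.9  12.9] [0.5541 0.2384]
lid_1 0.93 [313.5 214.5  36.8  18.6] [0.5532 0.2409]
lid_1 0.64 [314.4 254.7  37.7  23.4] [0.5338 0.1028]
lid_1 0.64 [316.4 284.   47.6  29.3] [0.5248 0.0218]
reel 0.71 [404.1 257.   27.6   9.7] [0.7164 0.0894]
reel 0.71 [315.9 258.   39.3  25.3] [0.5384 0.1111]
reel 0.33 [313.4 212.2  35.2  17.1] [0.5581 0.2733]
tape 0.81 [279.2 185.9  18.7  16.9] [0.4919 0.4476]
marker 0.71 [235.1 245.6   8.9  40.6] [0.3757 0.2121]
```

View pics/top0.png

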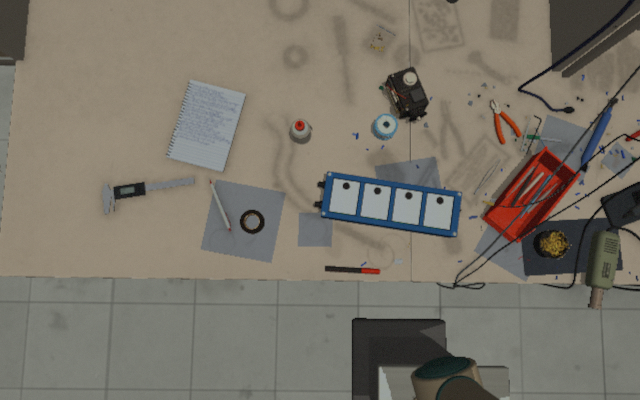

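View pics/side0.png

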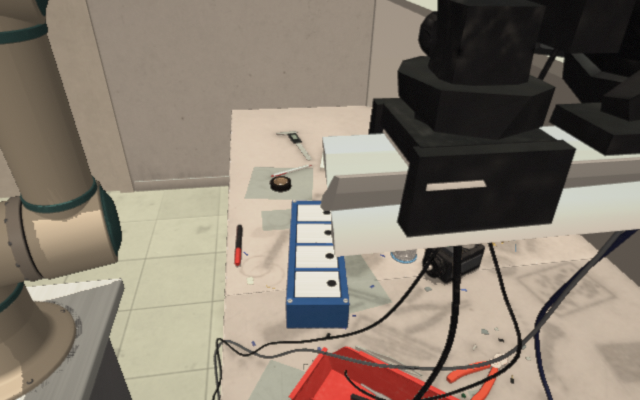

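The top picture shows the box at about columns 320–462 and rows 172–237. The lids are at columns 344, 375, 406 and 438, each with its black pad at the upper (far) edge. The marker is in front at (352,270), the reel behind at (385,125), the bottle at (300,130) and the tape at (252,221). In the side view the gripper hides part of the scene. Next I fit the box pose from the white lid blobs.

```bash
python3 - <<'E'
from h import *
from scipy.optimize import least_squares
np.set_printoptions(precision=4,suppress=True)
c=arm.camera('top'); im=c['image']
x0,y0=315,165; cr=cv2.cvtColor(im,cv2.COLOR_RGB2HSV)[y0:242,x0:468]
w=((cr[:,:,1]<70)&(cr[:,:,2]>120)).astype(np.uint8)
g=(cr[:,:,2].astype(float))
n,l,st,ce=cv2.connectedComponentsWithStats(w,connectivity=4)
L=[]
for i in range(1,n):
    a=st[i,4]; 
    if 500<a<1500:
        m=(l==i).astype(np.uint8); h=cv2.convexHull(cv2.findContours(m,0,2)[0][0]); M=cv2.moments(h)
        cx,cy=M['m10']/M['m00'],M['m01']/M['m00']
        f=np.zeros_like(m); cv2.fillConvexPoly(f,h,1)
        d=np.where(f>0,np.clip(110-g,0,None),0); yy,xx=np.mgrid[:d.shape[0],:d.shape[1]]
        px,py=(d*xx).sum()/d.sum(),(d*yy).sum()/d.sum()
        L.append((cx+x0,cy+y0,px+x0,py+y0)); print(a,np.round(L[-1],1),back(c,cx+x0,cy+y0,.061)[:2],back(c,px+x0,py+y0,.061)[:2])
L=sorted(L)
if len(L)==4:
    ys=[.114,.038,-.038,-.114]
    def pts(p):
        ca,sa=np.cos(p[2]),np.sin(p[2]); f=lambda x,y:[p[0]+ca*x-sa*y,p[1]+sa*x+ca*y,.061]
        return [(f(0,y),f(.026,y)) for y in ys]
    def res(p): return np.ravel([np.r_[proj(c,a),proj(c,b)]-q for (a,b),q in zip(pts(p),L)])
    r=least_squares(res,[.54,.14,0]); print('box',r.x,np.degrees(r.x[2]),np.round(r.fun,1))
    for (a,b) in pts(r.x): print('lid',np.array(a),'pad',np.array(b))
E
```

```text
725 [339.8 178.1 333.6 183.7] [0.601  0.2622] [0.587  0.2771]
813 [344.3 196.5 346.6 187.4] [0.5567 0.2509] [0.5788 0.2458]
814 [375.6 201.4 377.8 192.3] [0.5462 0.1758] [0.5681 0.1706]
807 [406.9 206.3 409.1 197.6] [0.5356 0.1005] [0.5568 0.0953]
811 [438.2 211.1 441.  202.8] [0.5254 0.0253] [0.5454 0.0184]
```

```bash
python3 -m jog '0.05 -0.034 0 0 0 0; 0.1 -0.067 0 0 0 0; 0.15 -0.101 0 0 0 0; 0.2 -0.135 0 0 0 0; 0.25 -0.168 0 0 0 0' 0 20; python3 -m jog '0.05 -0.034 0 0 0 6; 0.1 -0.067 0 0 0 12; 0.15 -0.101 0 0 0 18; 0.2 -0.135 0 0 0 24; 0.25 -0.168 0 0 0 28.2'; python3 - <<'E'
from h import *
s=arm.sense();M=R.from_rotvec(s['tool_rot']).as_matrix();p=s['eef_pos']
print(p,np.degrees(np.arctan2(M[1,0],M[0,0])),M[:,2],s['wrist_force'],s['grip_width'])
print(M.T@(np.array([.5521,.0216,.080])-p))
E
```

```text
time_s: 1.48
eef_pos: [0.359, -0.2466, 0.2316]
tool_rot: [3.092, 0.552, 0.001]
wrist_force: [1.8, -0.6, -0.1]
grip_width: 0.0
grip_force: 0.0
time_s: 2.1
eef_pos: [0.5355, -0.0022, 0.2315]
tool_rot: [3.134, -0.221, 0.001]
wrist_force: [0.2, -0.7, 0.9]
grip_width: -0.0002
grip_force: 0.0
[ 0.53549694 -0.00218004  0.23151083] -8.073553601268317 [ 7.09011261e-04 -3.21405622e-04 -9.99999697e-01] [ 0.20320646 -0.65067498  0.86373386] -0.00021809330026945986
[ 0.01298553 -0.02590928  0.15151491]
```

```bash
python3 -m jog '0.007 -0.013 0.04 0 0 0; 0.013 -0.026 0.08 0 0 0; 0.013 -0.026 0.115 0 0 0; 0.013 -0.026 0.14 0 0 0; 0.013 -0.026 0.14 0 0 0'; python3 - <<'E'
from h import *
s=arm.sense();M=R.from_rotvec(s['tool_rot']).as_matrix();p=s['eef_pos']
print(p,M.T@(np.array([.5521,.0216,.080])-p),s['wrist_force'])
c=snap('side','side1.png'); w=snap('wrist','wrist1.png')
cv2.imwrite('pics/b1.png',np.vstack([cv2.resize(c['image'][190:340,230:430,::-1],(640,480))[::1],])) 
E
```

```text
time_s: 2.72
eef_pos: [0.5497, 0.0199, 0.0892]
tool_rot: [3.134, -0.217, -0.007]
wrist_force: [0.7, 0.7, 0.8]
grip_width: -0.0
grip_force: 0.0
[0.54965731 0.01994711 0.08915789] [ 0.00223317 -0.00197934  0.00914663] [0.71645501 0.66658322 0.83779466]
```

View pics/b1.png

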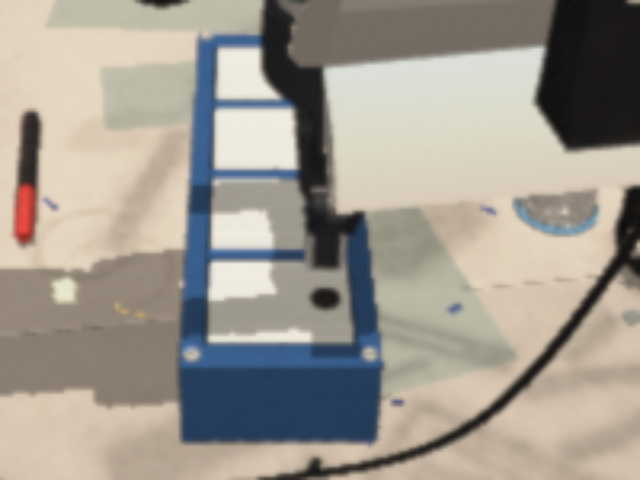

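The side picture shows the closed fingertips at crop (325,265), above and in line with lid 4's pad at (325,298). I press gently.

```bash
python3 -m jog '0.002 -0.002 0.012 0 0 0; 0.002 -0.002 0.022 0 0 0; 0.002 -0.002 0.026 0 0 0; 0.002 -0.002 0.028 0 0 0; 0.002 -0.002 0.028 0 0 0'; python3 -m jog '0 0 0.0005 0 0 0; 0 0 0.001 0 0 0; 0 0 0.0015 0 0 0; 0 0 0.002 0 0 0; 0 0 0.002 0 0 0'
```

```text
time_s: 3.45
eef_pos: [0.5533, 0.0215, 0.0634]
tool_rot: [3.134, -0.217, 0.0]
wrist_force: [0.4, 0.1, -0.2]
grip_width: -0.0001
grip_force: 0.0
time_s: 4.08
eef_pos: [0.5532, 0.0215, 0.0612]
tool_rot: [3.134, -0.217, -0.0]
wrist_force: [-0.1, -0.1, 0.4]
grip_width: -0.0
grip_force: 0.0
```

```bash
python3 -m jog '0 0 0.0005 0 0 0; 0 0 0.001 0 0 0; 0 0 0.0015 0 0 0; 0 0 0.002 0 0 0; 0 0 0.002 0 0 0';python3 -m jog '0 0 0.0005 0 0 0; 0 0 0.001 0 0 0; 0 0 0.001 0 0 0; 0 0 0.0015 0 0 0; 0 0 0.0015 0 0 0'
```

```text
time_s: 4.7
eef_pos: [0.5535, 0.0216, 0.0594]
tool_rot: [3.134, -0.217, 0.001]
wrist_force: [1.0, -0.2, 1.6]
grip_width: -0.0001
grip_force: 1.0
time_s: 5.32
eef_pos: [0.5534, 0.0216, 0.0578]
tool_rot: [3.134, -0.217, 0.001]
wrist_force: [2.4, -0.1, 2.4]
grip_width: 0.0001
grip_force: 1.1
```

```bash
python3 -m jog '0 0 0.0005 0 0 0; 0 0 0.001 0 0 0; 0 0 0.0015 0 0 0; 0 0 0.002 0 0 0; 0 0 0.002 0 0 0'
```

```text
time_s: 5.95
eef_pos: [0.5532, 0.0216, 0.0557]
tool_rot: [3.134, -0.217, -0.0]
wrist_force: [2.1, -0.5, 1.6]
grip_width: 0.0003
grip_force: 1.2
```

Lid 4 keeps giving at about 2 N, so it is the loose one. I push it deeper.

```bash
python3 -m jog '0 0 0.001 0 0 0; 0 0 0.002 0 0 0; 0 0 0.003 0 0 0; 0 0 0.004 0 0 0; 0 0 0.005 0 0 0'; python3 -m jog '0 0 0.001 0 0 0; 0 0 0.002 0 0 0; 0 0 0.003 0 0 0; 0 0 0.004 0 0 0; 0 0 0.005 0 0 0'
```

```text
time_s: 6.58
eef_pos: [0.5531, 0.0216, 0.0506]
tool_rot: [3.134, -0.217, -0.001]
wrist_force: [-0.5, 0.6, 2.6]
grip_width: -0.0001
grip_force: 1.1
time_s: 7.2
eef_pos: [0.5533, 0.0216, 0.0457]
tool_rot: [3.134, -0.217, 0.0]
wrist_force: [0.4, -0.1, 3.5]
grip_width: -0.0001
grip_force: 1.0
```

```bash
python3 -m jog '0 0 0.001 0 0 0; 0 0 0.002 0 0 0; 0 0 0.003 0 0 0; 0 0 0.004 0 0 0; 0 0 0.005 0 0 0'; python3 -m jog '0 0 -0.01 0 0 0; 0 0 -0.03 0 0 0; 0 0 -0.06 0 0 0; 0 0 -0.09 0 0 0; 0 0 -0.09 0 0 0'; python3 - <<'E'
from h import *
s=arm.sense();M=R.from_rotvec(s['tool_rot']).as_matrix();p=s['eef_pos'];print(p,s['wrist_force'])
ex=np.array([np.cos(.1379),-np.sin(.1379),0]);L=np.array([.5254,.0253,0])
print(M.T@(L-.070*ex+[0,0,.072]-p))
c=snap('side','side2.png'); cv2.imwrite('pics/b2.png',cv2.resize(c['image'][190:340,230:430,::-1],(640,480)))
E
```

```text
time_s: 7.82
eef_pos: [0.5533, 0.0216, 0.0407]
tool_rot: [3.134, -0.217, 0.0]
wrist_force: [1.4, -0.3, 2.1]
grip_width: -0.0001
grip_force: 1.0
time_s: 8.45
eef_pos: [0.5546, 0.0216, 0.1339]
tool_rot: [-3.134, 0.217, -0.008]
wrist_force: [0.1, -0.0, 0.1]
grip_width: -0.0001
grip_force: 0.0
[0.55456228 0.02155137 0.13386292] [ 0.09443989 -0.02870296  0.07285683]
[-0.0997259   0.00037551  0.06133692]
```

View pics/b2.png

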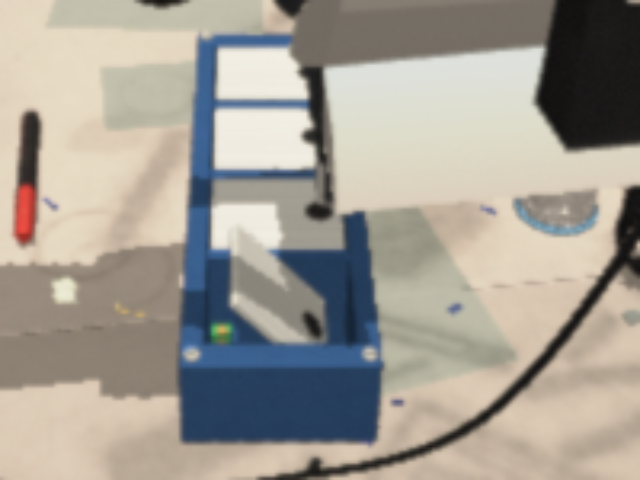

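Lid 4 stands at about 50°, with its near edge at crop (235,240). Next I go back over it, down in front of it, and push it forward.

```bash
python3 -m jog '-0.03 0 0 0 0 0; -0.065 0 0 0 0 0; -0.1 0 0 0 0 0; -0.1 0 0 0 0 0; -0.1 0 0 0 0 0'; python3 -m jog '0 0 0.02 0 0 0; 0 0 0.04 0 0 0; 0 0 0.056 0 0 0; 0 0 0.056 0 0 0; 0 0 0.056 0 0 0'; python3 - <<'E'
from h import *
s=arm.sense();M=R.from_rotvec(s['tool_rot']).as_matrix();p=s['eef_pos'];print(p,s['wrist_force'])
ex=np.array([np.cos(.1379),-np.sin(.1379),0]);L=np.array([.5254,.0253,0])
print(M.T@(L-.020*ex+[0,0,.074]-p))
E
```

```text
time_s: 9.12
eef_pos: [0.4544, 0.0353, 0.1303]
tool_rot: [3.134, -0.217, -0.001]
wrist_force: [-0.2, -0.2, 0.3]
grip_width: 0.0001
grip_force: 0.0
time_s: 9.75
eef_pos: [0.4548, 0.0353, 0.0754]
tool_rot: [3.134, -0.217, 0.001]
wrist_force: [0.6, -0.3, -0.2]
grip_width: -0.0001
grip_force: 0.0
[0.45476847 0.03533114 0.07536298] [ 0.5712202  -0.25947076 -0.23303425]
[0.05133889 0.00019925 0.00140569]
```

```bash
python3 -m jog '0.008 0 0 0 0 0; 0.016 0 0 0 0 0; 0.024 0 0 0 0 0; 0.032 0 0 0 0 0; 0.038 0 0 0 0 0'; python3 -m jog '0.002 0 0 0 0 0; 0.004 0 0 0 0 0; 0.006 0 0 0 0 0; 0.008 0 0 0 0 0; 0.009 0 0 0 0 0';  python3 -m jog '0.001 0 0 0 0 0; 0.002 0 0 0 0 0; 0.003 0 0 0 0 0; 0.003 0 0 0 0 0; 0.003 0 0 0 0 0'
```

```text
time_s: 10.38
eef_pos: [0.4918, 0.0302, 0.0747]
tool_rot: [3.134, -0.217, -0.003]
wrist_force: [-4.2, 0.2, 2.2]
grip_width: -0.0
grip_force: 2.0
time_s: 11.0
eef_pos: [0.5009, 0.0289, 0.0748]
tool_rot: [3.134, -0.217, 0.0]
wrist_force: [-1.5, 0.6, 1.0]
grip_width: 0.0
grip_force: 0.9
time_s: 11.62
eef_pos: [0.5038, 0.0285, 0.0748]
tool_rot: [3.134, -0.217, 0.001]
wrist_force: [-0.3, 0.2, -0.7]
grip_width: 0.0
grip_force: 0.2
```

```bash
python3 -m jog '0.001 0 0 0 0 0; 0.002 0 0 0 0 0; 0.003 0 0 0 0 0; 0.003 0 0 0 0 0; 0.003 0 0 0 0 0';  python3 - <<'E'
from h import *
c=snap('side','side3.png'); cv2.imwrite('pics/b3.png',cv2.resize(c['image'][190:340,230:430,::-1],(640,480)))
E
```

```text
time_s: 12.25
eef_pos: [0.5068, 0.028, 0.0748]
tool_rot: [3.134, -0.217, 0.0]
wrist_force: [0.7, 1.0, 0.5]
grip_width: -0.0002
grip_force: 0.2
```

View pics/b3.png

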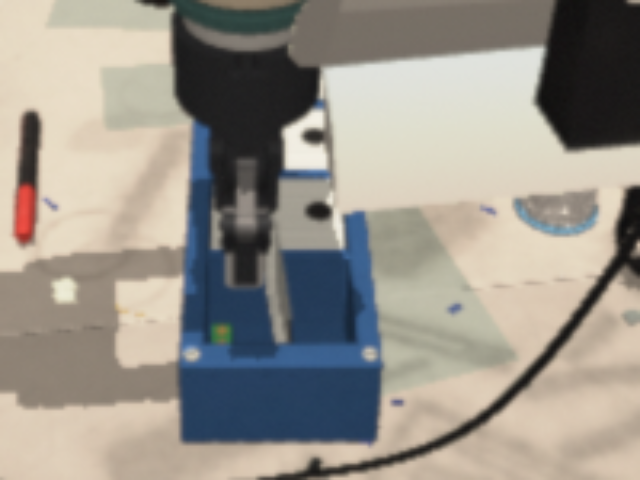

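The lid stands nearly upright at crop (280,290), with the fingers just in front of it. I nudge it a little more, checking the force, then back off.

```bash
python3 -m jog '0.0005 0 0 0 0 0; 0.001 0 0 0 0 0; 0.0015 0 0 0 0 0; 0.0015 0 0 0 0 0; 0.0015 0 0 0 0 0'; python3 -m jog '-0.01 0 0 0 0 0; -0.03 0 0 0 0 0; -0.05 0 0 0 0 0; -0.05 0 -0.05 0 0 0; -0.05 0 -0.1 0 0 0'; python3 -m jog '0 0 -0.03 0 0 0; -0.03 0 -0.05 0 0 0; -0.06 0 -0.05 0 0 0; -0.06 0 -0.05 0 0 0; -0.06 0 -0.05 0 0 0';  python3 - <<'E'
from h import *
c=snap('side','side4.png'); cv2.imwrite('pics/b4.png',cv2.resize(c['image'][170:340,210:437,::-1],(640,480)))
E
```

```text
time_s: 12.92
eef_pos: [0.5082, 0.0278, 0.0748]
tool_rot: [3.134, -0.217, 0.0]
wrist_force: [0.1, -0.6, 0.3]
grip_width: -0.0002
grip_force: 0.4
time_s: 13.55
eef_pos: [0.4575, 0.0349, 0.1756]
tool_rot: [3.134, -0.217, -0.002]
wrist_force: [0.5, 0.2, 0.2]
grip_width: -0.0001
grip_force: 0.0
time_s: 14.18
eef_pos: [0.3993, 0.043, 0.2247]
tool_rot: [3.134, -0.217, 0.001]
wrist_force: [0.4, 0.5, 0.5]
grip_width: -0.0002
grip_force: 0.0
```

View pics/b4.png

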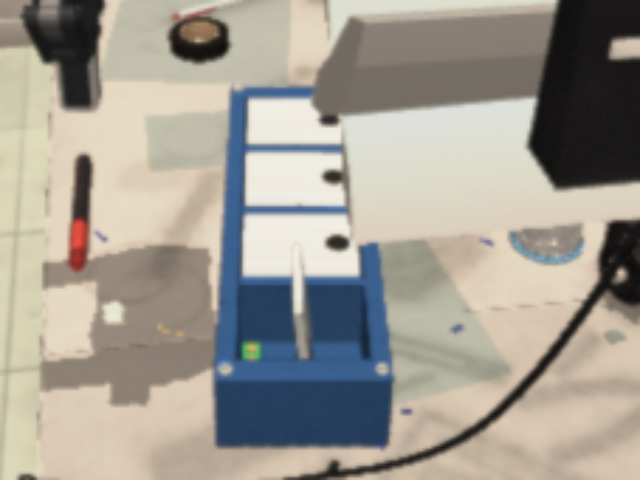

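The lid stands on end at crop (300,300), the other three are flat, and the marker and tape are where they were. I check the angle by projecting the top edge, then decide.

```bash
python3 - <<'E'
from h import *
c=arm.camera('side'); a=.1379
ex=np.array([np.cos(a),-np.sin(a),0]);ey=np.array([np.sin(a),np.cos(a),0]);L=np.array([.5254,.0253,.058]);k=640/227
for t in(1.0,1.25,1.37,1.48):
    print(t,[np.round((np.array(proj(c,L+ex*-.04*np.cos(t)+[0,0,.04*np.sin(t)]+ey*y))-[210,170])*k) for y in(.032,-.032)])
print('axle',[np.round((np.array(proj(c,L+ey*y))-[210,170])*k) for y in(.032,-.032)])
E
```

```text
1.0 [array([267., 248.]), array([266., 318.])]
1.25 [array([281., 243.]), array([281., 312.])]
1.37 [array([288., 242.]), array([289., 311.])]
1.48 [array([294., 241.]), array([296., 310.])]
axle [array([299., 287.]), array([301., 357.])]
```

The top edge shows at column 296, which matches about 1.48 rad, so the lid is upright.

```bash
python3 -c "
from bench import arm
print(arm.job_done())"
```

```text
the job is handed in; nothing more can be done
None
```

Lid 4 was the loose one: it gave way at about 2 N, so I didn't press the other three, and it now stands upright at about 1.48 rad; the job is handed in, the other lids look shut, the arm is clear, and I saw nothing around the box shifted (the bottle was out of view in the last picture).

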